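# Restock the shelf tray in a hobby shop

## Task

Restock the black shelf tray from the open carton: stand the new round thinner bottle, the new spray can and the new square bottle each on the tray floor straight behind the one of its own kind (on the side away from the ticket strip), in the same lane, with the square bottle's flat sides squared up to the lane. Paint jars are kept two high, so stack the new jar squarely on top of the jar that is already there. Leave the old containers standing where they are and tip nothing over.

Things in the scene. Friction and masses are not known exactly. Their poses are not given: they have to be found in the camera images.
- bottle_new: The new thinner bottle, loose, standing in the carton. A round plastic thinner bottle: body 50 mm in diameter and straight up to 70 mm, then a shoulder and a 28 mm wide screw cap, 103 mm high in all, about 130 g. Origin at the centre of its underside, z up.
- can_new: The new spray can, loose, standing in the carton. A small spray can: body 40 mm in diameter and straight up to 96 mm, with a 35 mm wide round cap, 124 mm high in all (the tallest of the four), about 120 g. Origin at the centre of its underside, z up.
- cement_new: The new square bottle, loose, standing in the carton. A square glass bottle: body 38 x 38 mm and straight up to 38 mm, with a 28 mm wide round screw cap above, 67 mm high in all, about 75 g; x and y axes are square to the body's flat sides. Origin at the centre of its underside, z up.
- jar_new: The new paint jar, loose, standing in the carton. A low round paint jar, 42 mm in diameter, straight sides, flat foot and flat lid, 42 mm high in all (the lowest of the four), about 60 g. Origin at the centre of its underside, z up.
- bottle_old: The thinner bottle that already stands in the tray, loose, in the front part of one of the lanes; of exactly the same make and size as the new thinner bottle. Origin at the centre of its underside, z up; x points to the back of the tray, within about 4 degrees.
- can_old: The spray can that already stands in the tray, loose, in the front part of one of the lanes; of exactly the same make and size as the new spray can. Origin at the centre of its underside, z up; x points to the back of the tray, within about 4 degrees.
- cement_old: The square bottle that already stands in the tray, loose, in the front part of one of the lanes; of exactly the same make and size as the new square bottle. Origin at the centre of its underside, z up; x points to the back of the tray, within about 4 degrees.
- jar_old: The paint jar that already stands in the tray, loose, in the front part of one of the lanes; of exactly the same make and size as the new paint jar. Origin at the centre of its underside, z up; x points to the back of the tray, within about 4 degrees.
- tray: Black shelf tray, fixed, 180 (x) by 324 (y) mm, floor 4 mm. Origin: centre of its underside; x runs from the front lip (robot side, tickets) to the back. Dividers 14 mm high at y = -78, 0, 78 mm make four 75 mm lanes, centred at y = -117, -39, 39, 117 mm; lip 14, sides 20, back 30 mm high. An old container stands in each lane at x about -50 mm; behind it is free.
- carton: Low open cardboard carton, fixed, 250 x 250 mm, 40 mm high, walls and floor 4 mm thick, holding the four new containers about 110 mm apart. Origin: centre of its underside; sides along its x and y. Tray and carton stand side by side; which of them is left and which right varies.
Not all that is in view belongs to the job. Leave any yellow look-alike of the bottle_old alone.

How it is judged (in metres and radians):
At the end, for the whole second after the job is handed in: New bottle, can and square bottle upright on the tray floor, 35-120 mm behind and within 15 mm sideways of their own kind (its frame); square one within 10 deg of the tray. New jar level on the old jar, centres within 10 mm. Old ones upright within 15 mm of their start; all at rest (x of bottle_new in the frame of bottle_old between 0.035 and 0.12 m and y of bottle_new in the frame of bottle_old between -0.015 and 0.015 m and z of bottle_new in the frame of tray between 0 and 0.008 m and x of can_new in the frame of can_old between 0.035 and 0.12 m and y of can_new in the frame of can_old between -0.015 and 0.015 m and z of can_new in the frame of tray between 0 and 0.008 m and x of cement_new in the frame of cement_old between 0.035 and 0.12 m and y of cement_new in the frame of cement_old between -0.015 and 0.015 m and z of cement_new in the frame of tray between 0 and 0.008 m and (angle between the x axis of cement_new and the x axis of tray, either way round below 0.17 rad or angle between the x axis of cement_new and the y axis of tray, either way round below 0.17 rad) and horizontal distance between jar_new and jar_old below 0.01 m and z of jar_new in the frame of jar_old between 0.038 and 0.046 m and angle between each of bottle_new, bottle_old, can_new, can_old, cement_new, cement_old, jar_new, jar_old's own z axis and vertical below 0.1 rad and linear speed of each of bottle_new, bottle_old, can_new, can_old, cement_new, cement_old, jar_new, jar_old below 0.02 m/s and distance of each of bottle_old, can_old, cement_old, jar_old from where it was at the start of the episode below 0.015 m); the robot touches nothing.
It fails at once if an old container in the tray is shifted by more than 15 mm (distance of any of bottle_old, can_old, cement_old, jar_old from where it was at the start of the episode above 0.015 m).
It fails at once if a container, new or old, is tipped by more than 35 degrees (angle between any of bottle_new, bottle_old, can_new, can_old, cement_new, cement_old, jar_new, jar_old's own z axis and vertical above 0.61 rad).
It also fails if it takes over 120 s, if anything falls off the work surface, if the arm or the gripper's body presses on something with over 40 N, if the wrist force passes 120 N, or if a joint passes its speed limit or range.

## Robot

A 6-joint arm with a two-finger parallel gripper is mounted at the origin on the work surface. World frame = base frame: x ahead of the robot, y to its left, z up, the work surface at z = 0. Lengths are in m, angles in degrees, forces in N, time in s.
With the tool pointing down it reaches from about 0.25 to 0.725 m from the base axis. Payload 9.7 kg.
Tool frame: the origin (TCP) lies midway between the tips of the shut fingers; the grasp point (between the pads) lies 19 mm behind it; z points along the fingers, y is the line along which they close (so a half turn about z gives the same grasp; the last joint's range is limited). The gripper opens to 85 mm and grips with 20 to 120 N. Pads are 22 mm wide; open, the fingers measure 114 mm over their backs; the gripper's body (76 mm by 85 mm) begins 54 mm behind the grasp point. The pads swing forward as they close: fully open they stand 13 mm farther back than shut.
Start: joints at [-63.999, 4.979, 10.078, 95.1, 0, 90], TCP at [0.241, -0.494, 0.207] pointing down, gripper open.
Joint ranges: [-179.16, 179.16], [-48.56, 103.87], [-65.8, 70.77], [-126.05, 130.52], [-82.76, 87.17], [-180, 180]. Speed limits (degrees/s): [127.2, 127.2, 147.25, 180, 180, 180].

## Interface

Orientations are given as [roll, pitch, yaw] about the fixed x, y, z axes, in that order (R = Rz(yaw) Ry(pitch) Rx(roll)).
In Python, from workcell import * gives the robot as it stands.
- The arm moves only by the tool servo_tool, never from a script. Its argument "moves" is a list of rows, each a list of 4 numbers: the shift along the world's x, y, z in cm, then the turn about the world's z in rad. A call has 1 to 20 rows; each row is the pose to reach, as a shift and turn from the pose commanded when the call began; what a row does not reach only later rows make up. A row lasts 1/12 s, in which the tool goes at most 41.7 mm and 7.16 degrees, less where a joint would pass 70% of its speed; a pose out of reach is approached as far as the arm can. A call with a gripper value outside its range is refused whole. "claw" is the closure, from 0 (fully open) to 1 (shut), set as the call begins (left out, the last holds). The fingers move at their own pace and stop on an object; "force" is the grip in N (left out, the last holds). Time passes only in rows, so rows that repeat a pose let the fingers close. It gives the time, the measured TCP pose, the force, the opening and the grip force at its end, in the units of the state.
- get_obs(): the state, without advancing time (a new reading comes with each control period).
- camera(name): name is "scene" or "top"; returns the picture (384x512x3 uint8, red, green, blue); there is no depth.
- get_calibration(name): a dict with "fx", "fy", "cx", "cy" (pixels), "rvec" (rotation vector, rad) and "tvec" (3), from world to camera coordinates, as OpenCV has them. Camera axes: x right, y down, z forward; pixel columns grow to the right and rows downward; lengths in m; the calibration is good to about 2 mm. A picture is of the moment at which its call begins. get_calibration takes no time and is no camera call.
- job_done(): hands the job in; it is judged then, once.
The state is a dict: "time": time; "q": joint angles; "qd": joint speeds; "joint_efforts": joint torques, N m; "ee_pos": TCP position; "tcp_rot": TCP orientation; "wrist_force": force on the tool from outside, world axes, zero at the start; "torque": the same for the moment, N m; "opening": finger opening in m; "grasp_force": force on a finger pad.
Only numpy, scipy, OpenCV 4.12 (cv2) and the standard library are available. Lean on these libraries where they do the work, as an engineer would, in place of code of your own. Each camera call takes 0.05 s, during which the arm holds its last target. There are 200 camera calls.

## Working session

There is one attempt and no reset: what is moved stays moved. The work goes in short steps, Python scripts to look and compute and a tool call to move; the robot and the scene stay as the last step left them, time stands still between calls to the robot, and variables do not carry over. Pictures are saved under pics/ and viewed, at most 14 in all, crops included, and the job is handed in when it is done.

Besides the shell and the picture viewer there is one more tool, called after "Emit:" as name(argument=value, ...) on one line, values as JSON. servo_tool: Moves the arm, as the interface text tells. Its arguments: {"type":"object","properties":{"moves":{"type":"array","items":{"type":"array","items":{"type":"number"}}},"claw":{"type":"number"},"force":{"type":"number"}},"required":["moves"]}

```bash
mkdir -p pics; cat > h.py <<'E'
from workcell import *
import cv2, numpy as np
def cal(n):
    c=get_calibration(n); K=np.array([[c['fx'],0,c['cx']],[0,c['fy'],c['cy']],[0,0,1.]])
    return K,cv2.Rodrigues(np.array(c['rvec'],float))[0],np.array(c['tvec'],float).ravel()
def at(n,px,z):
    K,R,t=cal(n); d=R.T@np.linalg.inv(K)@np.array([px[0],px[1],1.]); o=-R.T@t
    return o+d*(z-o[2])/d[2]
def proj(n,p):
    K,R,t=cal(n); q=(K@(R@np.atleast_2d(p).T+t[:,None])).T
    return q[:,:2]/q[:,2:]
def snap(n,f,crop=None,s=1):
    a=camera(n); b=a
    if crop: x0,y0,x1,y1=crop; b=a[y0:y1,x0:x1]
    cv2.imwrite('pics/'+f,cv2.cvtColor(cv2.resize(b,None,fx=s,fy=s,interpolation=cv2.INTER_CUBIC),cv2.COLOR_RGB2BGR)); return a
E
python3 - <<'E'
from h import *
for n in('top','scene'):
    snap(n,n+'0.png',s=1.56)
    K,R,t=cal(n); print(n,K[0,0],-R.T@t,R[2])
print(get_obs())
E
```

```text
top 421.56227322564285 [ 0.39087142 -0.01250045  0.98710807] [ 0.11908619 -0.0142833  -0.99278118]
scene 368.147541555206 [0.98108034 0.27399498 0.84395473] [-0.48607039 -0.28421522 -0.8264123 ]
{'time': 0.1, 'q': array([-6.39999137e+01,  5.00841883e+00,  1.00385652e+01,  9.50977028e+01,
       -1.53805880e-04,  9.00002431e+01]), 'qd': array([ 0.0230693 , -0.10897602,  0.14010838, -0.04844531,  0.00219745,
       -0.00263394]), 'joint_efforts': array([ 7.59094510e-04, -5.21563411e+01,  4.65652978e+01,  1.59761152e-02,
        9.14026486e-05,  2.56054165e-05]), 'ee_pos': array([ 0.24100669, -0.49413695,  0.20654561]), 'tcp_rot': array([-1.79932444e+02,  1.54092413e-04,  2.59998434e+01]), 'wrist_force': array([-0.50439967, -0.63833931, -0.1315116 ]), 'torque': array([-0.06162234,  0.01020681,  0.00677947]), 'grasp_force': 0.0, 'opening': 0.08528488036222746}
```

View pics/top0.png

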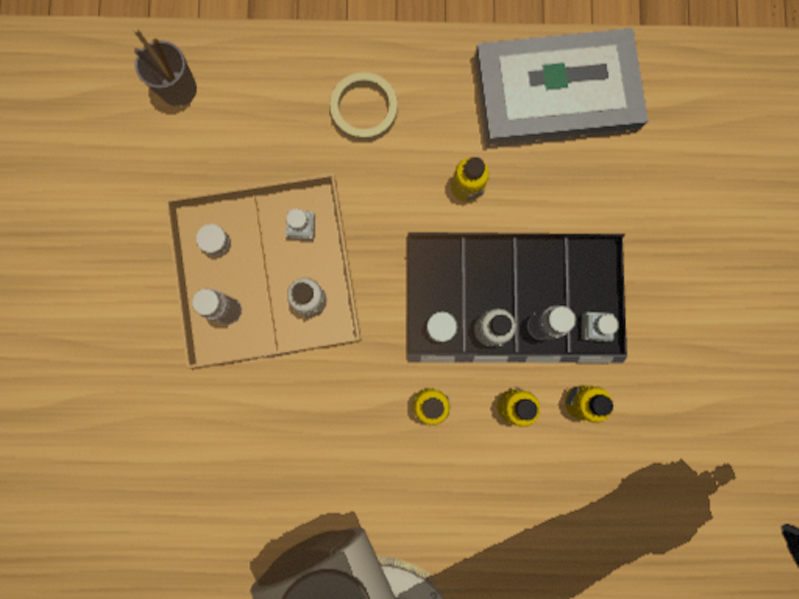

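View pics/scene0.png

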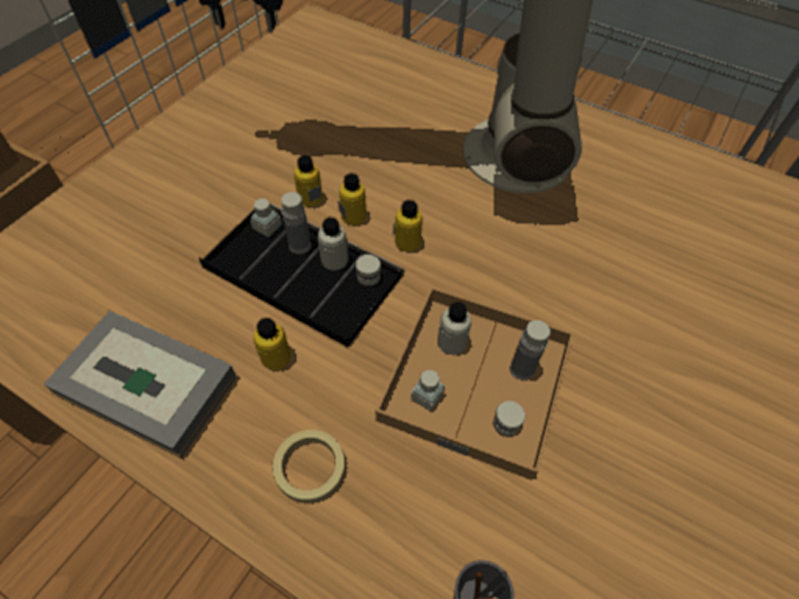

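Top view (view px): jar (212,240), can (212,304), square bottle (300,222) and bottle (305,297) are in the carton. In the tray from left to right are the jar (441,326), bottle (497,327), can (557,322) and square bottle (601,325). The yellow look-alikes are at (432,407), (520,408), (592,405) and (471,178), all outside both the tray and the carton, so I leave them alone.

```bash
python3 - <<'E'
from h import *
a=snap('top','c1.png',(105,110,235,240),4.6)
b=snap('top','t1.png',(255,145,407,237),5.2)
np.save('top.npy',a)
E
```

```text
(no output)
```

View pics/c1.png

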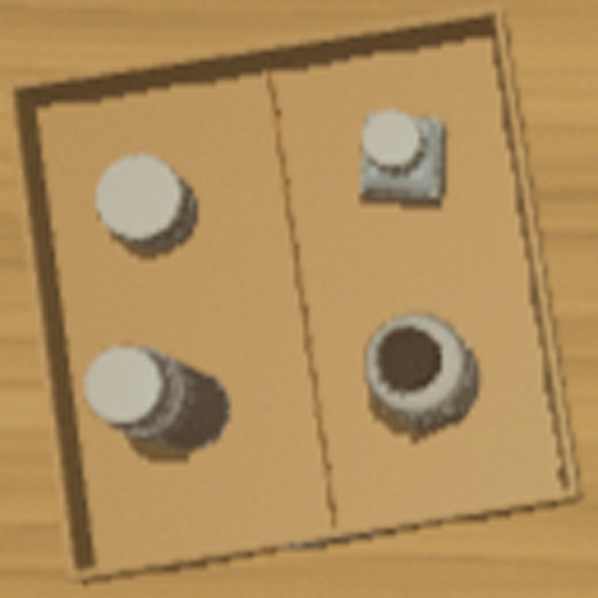

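View pics/t1.png

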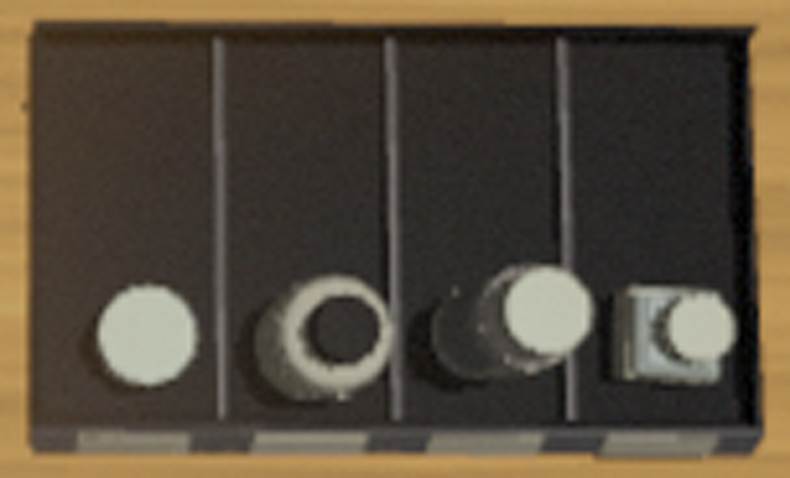

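```bash
cat > meas.py <<'E'
from h import *
def eyes():
    C=lambda x,y:((x+.5)/4.6-.5+105,(y+.5)/4.6-.5+110)
    T=lambda x,y:((x+.5)/5.2-.5+255,(y+.5)/5.2-.5+145)
    return dict(jar_n=(C(140,198),.046),can_n=(C(125,386),.128),cem_n=(C(393,138),.071),bot_n=(C(409,359),.107),
     jar_o=(T(148,335),.046),bot_o=(T(344,330),.107),can_o=(T(547,311),.128),cem_o=(T(701,326),.071)),C,T
E
python3 - <<'E'
from meas import *
e,C,T=eyes(); dims=dict(jar=(42,42,0),can=(40,35,96),cem=(38,28,38),bot=(50,28,70))
P={k:at('top',*v) for k,v in e.items()}
for k,p in P.items(): print(k,p.round(4), np.hypot(*p[:2]).round(3))
for n,p,z in [('tray FL',T(34,430),.014),('FR',T(760,430),.014),('BL',T(34,25),.03),('BR',T(752,30),.03),
  ('div back',T(219,40),.018),('div fr',T(222,418),.018),('div3 back',T(562,40),.018),('div3 fr',T(571,418),.018),('c BL',C(17,92),.04),('c BR',C(497,15),.04),('c FR',C(578,495),.04),('c FL',C(80,578),.04),
  ('cem a',C(362,200),.042),('cem b',C(440,206),.042),('cem c',C(443,118),.042)]:
    print(n,at('top',p,z).round(4))
a=np.load('top.npy')
def ov(img,n,crop,s,f):
    x0,y0,x1,y1=crop; b=cv2.cvtColor(cv2.resize(img[y0:y1,x0:x1],None,fx=s,fy=s,interpolation=cv2.INTER_CUBIC),cv2.COLOR_RGB2BGR)
    th=np.linspace(0,2*np.pi,60)
    for k,p in P.items():
        D,d,h=dims[k[:3]]
        for r,z in ((d/2e3,e[k][1]),(D/2e3,.004)):
            c=np.c_[p[0]+r*np.cos(th),p[1]+r*np.sin(th),0*th+z]
            q=(proj(n,c)-[x0,y0]+.5)*s-.5
            cv2.polylines(b,[q.round().astype(int)],True,(0,0,255) if z>.01 else (0,255,0),1)
    cv2.imwrite('pics/'+f,b)
s=camera('scene'); ov(s,'scene',(120,110,380,310),3,'sc_ov.png')
E
```

```text
jar_n [0.5844 0.2476 0.046 ] 0.635
can_n [0.4826 0.228  0.128 ] 0.534
cem_n [0.6099 0.1206 0.071 ] 0.622
bot_n [0.4983 0.1054 0.107 ] 0.509
jar_o [ 0.4594 -0.0875  0.046 ] 0.468
bot_o [ 0.4576 -0.1618  0.107 ] 0.485
can_o [ 0.4642 -0.2386  0.128 ] 0.522
cem_o [ 0.4632 -0.3185  0.071 ] 0.562
tray FL [ 0.4192 -0.0396  0.014 ]
FR [ 0.4216 -0.3625  0.014 ]
BL [ 0.5983 -0.0382  0.03  ]
BR [ 0.5993 -0.3592  0.03  ]
div back [ 0.5948 -0.1219  0.018 ]
div fr [ 0.425  -0.1225  0.018 ]
div3 back [ 0.5964 -0.2771  0.018 ]
div3 fr [ 0.4261 -0.2771  0.018 ]
c BL [0.6387 0.3124 0.04  ]
c BR [0.6809 0.0746 0.04  ]
c FR [0.4404 0.0305 0.04  ]
c FL [0.3985 0.2704 0.04  ]
cem a [0.5853 0.1393 0.042 ]
cem b [0.5827 0.1007 0.042 ]
cem c [0.6272 0.1002 0.042 ]
```

View pics/sc_ov.png

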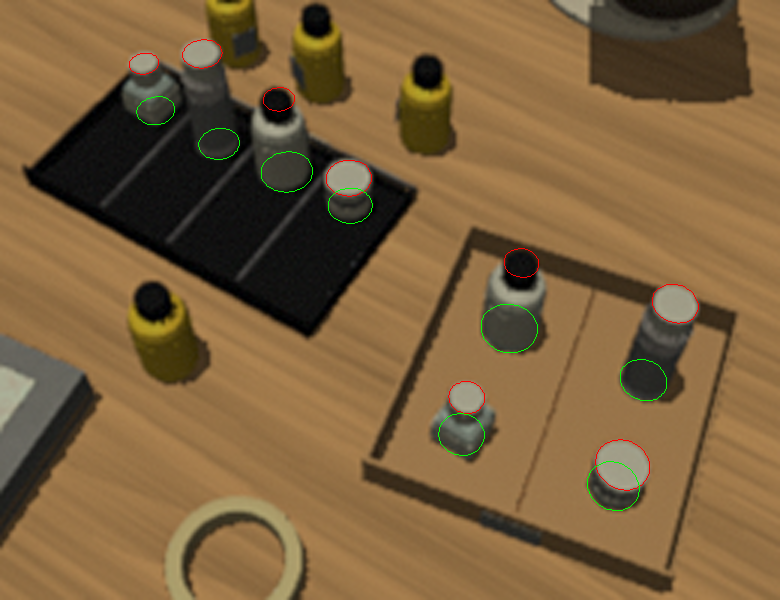

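The scene overlay agrees with the top measurements: every cap and foot circle falls on its object, and lane spacing, carton size and reach all check out. First pick is the white and grey square bottle at (300,222), confirmed by the crop. I'm moving to hover over it, closing along x.

Emit:
servo_tool(moves=[[36.9,61.5,1,1.065],[36.9,61.5,1,1.065],[36.9,61.5,1,1.065],[36.9,61.5,1,1.065],[36.9,61.5,1,1.065],[36.9,61.5,1,1.065],[36.9,61.5,1,1.065],[36.9,61.5,1,1.065],[36.9,61.5,1,1.065],[36.9,61.5,1,1.065],[36.9,61.5,1,1.065],[36.9,61.5,1,1.065],[36.9,61.5,1,1.065],[36.9,61.5,1,1.065],[36.9,61.5,1,1.065],[36.9,61.5,1,1.065],[36.9,61.5,1,1.065],[36.9,61.5,1,1.065],[36.9,61.5,1,1.065],[36.9,61.5,1,1.065]], claw=0.3, force=30)

```text
time: 1.92
ee_pos: [0.6099, 0.1208, 0.2166]
tcp_rot: [-179.9, 0.0, 87.1]
wrist_force: [0.1, -0.4, 0.5]
opening: 0.0599
grasp_force: 0.0
```

Emit:
servo_tool(moves=[[0,0,-4,0],[0,0,-8,0],[0,0,-11,0],[0,0,-13,0],[0,0,-15,0],[0,0,-17,0],[0,0,-18.5,0],[0,0,-19.5,0],[0,0,-20.4,0],[0,0,-20.6,0],[0,0,-20.6,0],[0,0,-20.6,0]])

```text
time: 2.92
ee_pos: [0.6105, 0.1205, 0.0122]
tcp_rot: [179.9, -0.0, 87.0]
wrist_force: [0.8, 0.7, -0.6]
opening: 0.0597
grasp_force: 0.0
```

Emit:
servo_tool(moves=[[0,0,0,0],[0,0,0,0],[0,0,0,0],[0,0,0,0],[0,0,0,0],[0,0,0,0],[0,0,0,0],[0,0,0,0],[0,0,0,0],[0,0,0,0]], claw=1)

```text
time: 3.75
ee_pos: [0.6106, 0.1208, 0.0123]
tcp_rot: [179.9, -0.0, 87.0]
wrist_force: [-1.9, -0.5, 6.0]
opening: 0.0367
grasp_force: 30.3
```

Emit:
servo_tool(moves=[[0,0,1,0],[0,0,2.5,0],[0,0,5,0],[0,0,8,0],[0,0,11,0],[0,0,14,0],[0,0,14,0],[0,0,14,0],[0,0,14,0]])

```text
time: 4.5
ee_pos: [0.61, 0.1207, 0.1508]
tcp_rot: [-180.0, 0.0, 87.0]
wrist_force: [-0.5, 0.5, -2.2]
opening: 0.0366
grasp_force: 30.4
```

Emit:
servo_tool(moves=[[0,0,4,0],[0,0,8,0],[-1,-4,8,0.05],[-2,-8,8,0.05],[-3,-12,8,0.05],[-3.5,-16,8,0.05],[-4,-20,8,0.05],[-5,-24,8,0.05],[-5.5,-28,8,0.05],[-6,-32,8,0.05],[-6.5,-36,8,0.05],[-6.5,-39,8,0.05],[-6.5,-42,8,0.05],[-6.5,-43.9,8,0.05],[-6.5,-43.9,8,0.05],[-6.5,-43.9,8,0.05],[-6.5,-43.9,8,0.05],[-6.5,-43.9,8,0.05],[-6.5,-43.9,4,0.05],[-6.5,-43.9,1,0.05]])

```text
time: 6.17
ee_pos: [0.5461, -0.3175, 0.1612]
tcp_rot: [179.8, 0.1, 90.0]
wrist_force: [0.2, 0.2, -2.2]
opening: 0.037
grasp_force: 30.6
```

Emit:
servo_tool(moves=[[0,0,-3,0],[0,0,-6,0],[0,0,-9,0],[0,0,-10,0],[0,0,-11,0],[0,0,-12,0],[0,0,-13,0],[0,0,-13.5,0],[0,0,-14,0],[0,0,-14.4,0],[0,0,-14.7,0],[0,0,-14.8,0],[0,0,-14.8,0]])

```text
time: 7.25
ee_pos: [0.5451, -0.3184, 0.0132]
tcp_rot: [180.0, -0.0, 89.9]
wrist_force: [0.2, -0.1, -0.2]
opening: 0.0368
grasp_force: 30.6
```

Emit:
servo_tool(moves=[[0,0,-0.1,0],[0,0,-0.2,0],[0,0,-0.2,0],[0,0,-0.2,0]])

```text
time: 7.58
ee_pos: [0.5454, -0.3186, 0.0123]
tcp_rot: [179.9, 0.0, 89.9]
wrist_force: [-2.6, 0.6, 5.1]
opening: 0.0367
grasp_force: 31.2
```

Emit:
servo_tool(moves=[[0,0,0,0],[0,0,0,0],[0,0,0,0],[0,0,0,0],[0,0,0,0],[0,0,0,0]], claw=0.42)

```text
time: 8.08
ee_pos: [0.5451, -0.3183, 0.0111]
tcp_rot: [-180.0, -0.0, 89.9]
wrist_force: [-0.1, -0.1, -0.4]
opening: 0.0493
grasp_force: 0.0
```

Emit:
servo_tool(moves=[[0,0,1,0],[0,0,3,0],[0,0,6,0],[0,0,10,0],[0,0,14,0],[0,0,18,0],[0,0,20,0],[0,0,20,0],[0,0,20,0]])

```text
time: 8.83
ee_pos: [0.5457, -0.3187, 0.2134]
tcp_rot: [179.8, 0.1, 89.9]
wrist_force: [-0.1, -0.3, -0.9]
opening: 0.0495
grasp_force: 0.0
```

Emit:
servo_tool(moves=[[-6.2,54.6,3,0],[-6.2,54.6,3,0],[-6.2,54.6,3,0],[-6.2,54.6,3,0],[-6.2,54.6,3,0],[-6.2,54.6,3,0],[-6.2,54.6,3,0],[-6.2,54.6,3,0],[-6.2,54.6,3,0],[-6.2,54.6,3,0],[-6.2,54.6,3,0],[-6.2,54.6,3,0],[-6.2,54.6,3,0],[-6.2,54.6,3,0],[-6.2,54.6,3,0],[-6.2,54.6,3,0],[-6.2,54.6,3,0],[-6.2,54.6,3,0]], claw=0.25)

```text
time: 10.33
ee_pos: [0.4832, 0.2264, 0.2409]
tcp_rot: [-180.0, 0.0, 89.8]
wrist_force: [0.4, -0.5, 0.7]
opening: 0.0645
grasp_force: 0.0
```

Emit:
servo_tool(moves=[[0,0,-3,0],[0,0,-6,0],[0,0,-9,0],[0,0,-11,0],[0,0,-13,0],[0,0,-15,0],[0,0,-17,0],[0,0,-19,0],[0,0,-20,0],[0,0,-20,0],[0,0,-20,0]])

```text
time: 11.25
ee_pos: [0.4832, 0.227, 0.0415]
tcp_rot: [-180.0, 0.0, 89.8]
wrist_force: [0.7, -0.2, 0.6]
opening: 0.0637
grasp_force: 0.0
```

Emit:
servo_tool(moves=[[0,0,0,0],[0,0,0,0],[0,0,0,0],[0,0,0,0],[0,0,0,0],[0,0,0,0],[0,0,0,0],[0,0,0,0],[0,0,0,0],[0,0,0,0]], claw=1)

```text
time: 12.08
ee_pos: [0.4838, 0.228, 0.0427]
tcp_rot: [179.9, -0.0, 89.9]
wrist_force: [-1.5, -0.8, 5.9]
opening: 0.0394
grasp_force: 30.0
```

Emit:
servo_tool(moves=[[0,0,1,0],[0,0,2.5,0],[0,0,5,0],[0,0,8,0],[0,0,11,0],[0,0,14,0],[0,0,17,0],[0,0,19,0],[0,0,19,0],[0,0,19,0]])

```text
time: 12.92
ee_pos: [0.4836, 0.2279, 0.2326]
tcp_rot: [179.9, -0.1, 89.9]
wrist_force: [0.1, 0.5, -1.7]
opening: 0.0394
grasp_force: 30.4
```

Emit:
servo_tool(moves=[[0.5,-3,0,0],[1,-7,0,0],[2,-11,0,0],[2.5,-15,0,0],[3,-19,0,0],[4,-23,0,0],[4.5,-27,0,0],[5,-31,0,0],[5.5,-35,0,0],[6.2,-39,0,0],[6.2,-42,0,0],[6.2,-44.5,0,0],[6.2,-46,0,0],[6.2,-46.7,0,0],[6.2,-46.7,0,0],[6.2,-46.7,0,0],[6.2,-46.7,0,0]])

```text
time: 14.33
ee_pos: [0.5452, -0.238, 0.2313]
tcp_rot: [180.0, -0.0, 90.0]
wrist_force: [0.2, -0.5, -1.1]
opening: 0.0393
grasp_force: 30.6
```

Emit:
servo_tool(moves=[[0,0,-3,0],[0,0,-6,0],[0,0,-9,0],[0,0,-11,0],[0,0,-13,0],[0,0,-15,0],[0,0,-16.5,0],[0,0,-17.5,0],[0,0,-18.2,0],[0,0,-18.6,0],[0,0,-18.8,0],[0,0,-18.9,0],[0,0,-18.9,0],[0,0,-18.9,0]])

```text
time: 15.5
ee_pos: [0.5455, -0.2395, 0.0429]
tcp_rot: [179.9, 0.0, 89.9]
wrist_force: [0.2, -0.4, -1.1]
opening: 0.0392
grasp_force: 30.7
```

Emit:
servo_tool(moves=[[0,0,-0.1,0],[0,0,-0.2,0],[0,0,-0.2,0],[0,0,-0.2,0]])

```text
time: 15.83
ee_pos: [0.5456, -0.2398, 0.0427]
tcp_rot: [179.9, 0.1, 89.9]
wrist_force: [-5.4, 2.2, 12.6]
opening: 0.0393
grasp_force: 32.1
```

Emit:
servo_tool(moves=[[0,0,0,0],[0,0,0,0],[0,0,0,0],[0,0,0,0],[0,0,0,0],[0,0,0,0]], claw=0.38)

```text
time: 16.33
ee_pos: [0.5451, -0.2393, 0.04]
tcp_rot: [-180.0, -0.0, 89.9]
wrist_force: [0.4, 0.7, 0.3]
opening: 0.0532
grasp_force: 0.0
```

Emit:
servo_tool(moves=[[0,0,1,0],[0,0,3,0],[0,0,6,0],[0,0,10,0],[0,0,14,0],[0,0,18,0],[0,0,20,0],[0,0,20,0],[0,0,20,0]])

```text
time: 17.08
ee_pos: [0.5457, -0.2396, 0.2423]
tcp_rot: [179.8, 0.1, 89.9]
wrist_force: [0.6, 0.5, -0.6]
opening: 0.0527
grasp_force: 0.0
```

Emit:
servo_tool(moves=[[-4.7,34.4,0,0],[-4.7,34.4,0,0],[-4.7,34.4,0,0],[-4.7,34.4,0,0],[-4.7,34.4,0,0],[-4.7,34.4,0,0],[-4.7,34.4,0,0],[-4.7,34.4,0,0],[-4.7,34.4,0,0],[-4.7,34.4,0,0],[-4.7,34.4,0,0],[-4.7,34.4,0,0],[-4.7,34.4,0,0]], claw=0.13)

```text
time: 18.17
ee_pos: [0.4981, 0.1036, 0.2397]
tcp_rot: [-180.0, 0.0, 89.8]
wrist_force: [-0.0, 0.7, -0.7]
opening: 0.0742
grasp_force: 0.0
```

Emit:
servo_tool(moves=[[0,0,-3,0],[0,0,-6,0],[0,0,-9,0],[0,0,-11,0],[0,0,-13,0],[0,0,-15,0],[0,0,-17,0],[0,0,-19,0],[0,0,-20.5,0],[0,0,-21.3,0],[0,0,-21.3,0],[0,0,-21.3,0]])

```text
time: 19.17
ee_pos: [0.4982, 0.104, 0.0275]
tcp_rot: [-180.0, 0.0, 89.8]
wrist_force: [-0.4, -0.6, -0.7]
opening: 0.0744
grasp_force: 0.0
```

Emit:
servo_tool(moves=[[0,0,0,0],[0,0,0,0],[0,0,0,0],[0,0,0,0],[0,0,0,0],[0,0,0,0],[0,0,0,0],[0,0,0,0],[0,0,0,0],[0,0,0,0]], claw=1)

```text
time: 20.0
ee_pos: [0.499, 0.1048, 0.0286]
tcp_rot: [179.9, -0.0, 89.9]
wrist_force: [-0.5, -0.8, 6.8]
opening: 0.0491
grasp_force: 30.5
```

Emit:
servo_tool(moves=[[0,0,1,0],[0,0,2.5,0],[0,0,5,0],[0,0,8,0],[0,0,11,0],[0,0,14,0],[0,0,17,0],[0,0,20,0],[0,0,20,0],[0,0,20,0]])

```text
time: 20.83
ee_pos: [0.4987, 0.1048, 0.2293]
tcp_rot: [179.8, -0.0, 89.9]
wrist_force: [-0.4, 0.7, -2.2]
opening: 0.0489
grasp_force: 32.0
```

Emit:
servo_tool(moves=[[0.5,-3,0,0],[1,-7,0,0],[2,-11,0,0],[2.5,-15,0,0],[3,-19,0,0],[4,-22,0,0],[4.5,-24.5,0,0],[4.5,-26,0,0],[4.5,-26.7,0,0],[4.5,-26.7,0,0],[4.5,-26.7,0,0],[4.5,-26.7,0,0]])

```text
time: 21.83
ee_pos: [0.5429, -0.1613, 0.227]
tcp_rot: [-180.0, -0.0, 89.9]
wrist_force: [0.4, -0.0, -0.5]
opening: 0.0487
grasp_force: 31.9
```

Emit:
servo_tool(moves=[[0,0,-3,0],[0,0,-6,0],[0,0,-9,0],[0,0,-11,0],[0,0,-13,0],[0,0,-15,0],[0,0,-17,0],[0,0,-18.5,0],[0,0,-19.3,0],[0,0,-19.7,0],[0,0,-19.9,0],[0,0,-19.9,0],[0,0,-20,0],[0,0,-20,0]])

```text
time: 23.0
ee_pos: [0.544, -0.1625, 0.0287]
tcp_rot: [179.9, 0.0, 89.9]
wrist_force: [-0.7, 0.5, 2.9]
opening: 0.049
grasp_force: 32.3
```

Contact. Release, then go up.

Emit:
servo_tool(moves=[[0,0,0,0],[0,0,0,0],[0,0,0,0],[0,0,0,0],[0,0,0,0],[0,0,0,0]], claw=0.27)

```text
time: 23.5
ee_pos: [0.5431, -0.1623, 0.0271]
tcp_rot: [-180.0, -0.0, 89.9]
wrist_force: [0.2, 0.2, 0.4]
opening: 0.0626
grasp_force: 0.0
```

Emit:
servo_tool(moves=[[0,0,1,0],[0,0,3,0],[0,0,6,0],[0,0,10,0],[0,0,14,0],[0,0,18,0],[0,0,20,0],[0,0,20,0],[0,0,20,0]])

```text
time: 24.25
ee_pos: [0.5437, -0.1625, 0.2292]
tcp_rot: [179.8, 0.1, 89.9]
wrist_force: [0.4, 1.0, -0.7]
opening: 0.0627
grasp_force: 0.0
```

Emit:
servo_tool(moves=[[4.1,40.9,0,0],[4.1,40.9,0,0],[4.1,40.9,0,0],[4.1,40.9,0,0],[4.1,40.9,0,0],[4.1,40.9,0,0],[4.1,40.9,0,0],[4.1,40.9,0,0],[4.1,40.9,0,0],[4.1,40.9,0,0],[4.1,40.9,0,0],[4.1,40.9,0,0],[4.1,40.9,0,0],[4.1,40.9,0,0],[4.1,40.9,0,0]])

```text
time: 25.5
ee_pos: [0.5842, 0.2453, 0.2273]
tcp_rot: [180.0, 0.0, 89.8]
wrist_force: [-0.5, -0.6, 0.1]
opening: 0.0626
grasp_force: 0.0
```

```bash
python3 - <<'E'
from h import *
a=snap('top','t2.png',(105,100,425,260),2.5)
np.save('top2.npy',a)
E
```

```text
(no output)
```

View pics/t2.png

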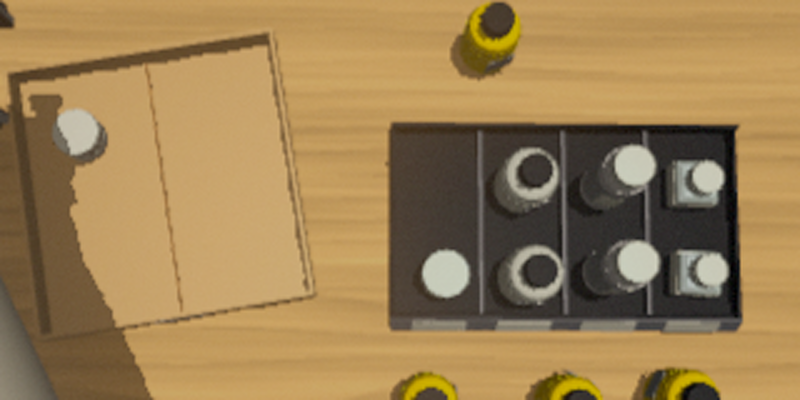

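The three are standing upright behind their own kind: bottle cap (537,170), can (634,166), square bottle (708,178). The jar is untouched at (78,132).

Emit:
servo_tool(moves=[[0,0,-3,0],[0,0,-6,0],[0,0,-9,0],[0,0,-11,0],[0,0,-13,0],[0,0,-15,0],[0,0,-17,0],[0,0,-19,0],[0,0,-20.5,0],[0,0,-21.2,0],[0,0,-21.2,0],[0,0,-21.2,0]])

```text
time: 26.55
ee_pos: [0.5843, 0.2462, 0.0158]
tcp_rot: [180.0, -0.0, 89.8]
wrist_force: [0.8, -0.3, 1.2]
opening: 0.0626
grasp_force: 0.0
```

Emit:
servo_tool(moves=[[0,0,0,0],[0,0,0,0],[0,0,0,0],[0,0,0,0],[0,0,0,0],[0,0,0,0],[0,0,0,0],[0,0,0,0],[0,0,0,0],[0,0,0,0]], claw=1)

```text
time: 27.38
ee_pos: [0.585, 0.2469, 0.0171]
tcp_rot: [179.9, -0.0, 89.9]
wrist_force: [-1.2, -1.3, 6.3]
opening: 0.0398
grasp_force: 29.7
```

Emit:
servo_tool(moves=[[0,0,1,0],[0,0,2.5,0],[0,0,5,0],[0,0,8,0],[0,0,11,0],[0,0,14,0],[0,0,17,0],[0,0,19,0],[0,0,19,0],[0,0,19,0]])

```text
time: 28.22
ee_pos: [0.5847, 0.247, 0.2071]
tcp_rot: [179.8, -0.1, 89.9]
wrist_force: [-0.4, -0.2, -1.6]
opening: 0.0394
grasp_force: 30.4
```

Emit:
servo_tool(moves=[[-1,-3,0,0],[-3,-7,0,0],[-4,-11,0,0],[-6,-15,0,0],[-7,-19,0,0],[-9,-23,0,0],[-10,-27,0,0],[-11,-30,0,0],[-12,-32,0,0],[-12.5,-33.4,0,0],[-12.5,-33.4,0,0],[-12.5,-33.4,0,0],[-12.5,-33.4,-3,0],[-12.5,-33.4,-6,0],[-12.5,-33.4,-9,0],[-12.5,-33.4,-11,0],[-12.5,-33.4,-12.5,0],[-12.5,-33.4,-12.5,0],[-12.5,-33.4,-12.5,0]])

```text
time: 29.8
ee_pos: [0.4587, -0.0864, 0.0795]
tcp_rot: [-179.9, -0.0, 90.0]
wrist_force: [0.6, -0.9, -0.6]
opening: 0.0398
grasp_force: 30.6
```

```bash
python3 - <<'E'
from h import *
s=camera('scene'); x0,y0,x1,y1=190,120,290,195; k=8
b=cv2.cvtColor(cv2.resize(s[y0:y1,x0:x1],None,fx=k,fy=k,interpolation=cv2.INTER_CUBIC),cv2.COLOR_RGB2BGR)
th=np.linspace(0,2*np.pi,60); p=get_obs()['ee_pos']; print(p)
for (x,y),z,c in (((.4594,-.0875),.046,(0,255,0)),((.4594,-.0875),.004,(0,255,0)),(p[:2],p[2]-.0155+.046,(0,0,255)),(p[:2],p[2]-.0155+.004,(0,0,255))):
    q=(proj('scene',np.c_[x+.021*np.cos(th),y+.021*np.sin(th),0*th+z])-[x0,y0]+.5)*k-.5
    cv2.polylines(b,[q.round().astype(int)],True,c,1)
cv2.imwrite('pics/j1.png',b)
E
```

```text
[ 0.45934877 -0.08665263  0.08060459]
```

View pics/j1.png

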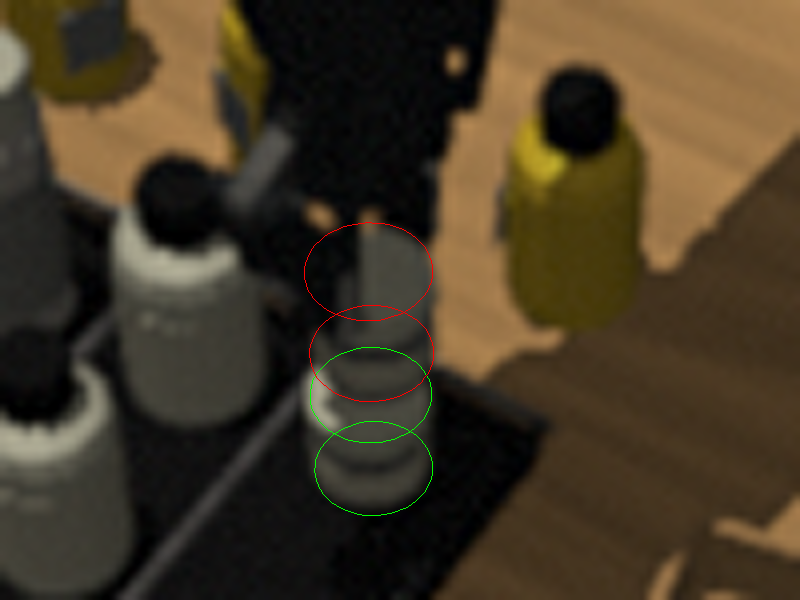

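The held jar matches its red prediction and sits directly above the old jar (green, about (370,430)). I'm lowering it now.

Emit:
servo_tool(moves=[[0,-0.1,-0.6,0],[0,-0.1,-1.1,0],[0,-0.1,-1.5,0],[0,-0.1,-1.8,0],[0,-0.1,-2,0],[0,-0.1,-2.1,0],[0,-0.1,-2.1,0],[0,-0.1,-2.1,0]])

```text
time: 30.52
ee_pos: [0.4592, -0.0884, 0.0593]
tcp_rot: [180.0, 0.0, 89.9]
wrist_force: [-0.4, -0.6, -0.1]
opening: 0.0394
grasp_force: 30.5
```

Emit:
servo_tool(moves=[[0,0.05,-0.05,0],[0,0.05,-0.1,0],[0,0.05,-0.15,0],[0,0.05,-0.15,0],[0,0.05,-0.15,0]])

```text
time: 30.93
ee_pos: [0.4595, -0.0881, 0.059]
tcp_rot: [179.9, 0.0, 89.9]
wrist_force: [-3.8, -0.1, 9.5]
opening: 0.0395
grasp_force: 31.7
```

Contact. I'll release and lift straight up, then move aside to look.

Emit:
servo_tool(moves=[[0,0,0.05,0],[0,0,0.05,0],[0,0,0.05,0],[0,0,0.05,0],[0,0,0.05,0],[0,0,0.05,0],[0,0,0.05,0]], claw=0.33)

```text
time: 31.52
ee_pos: [0.4591, -0.0878, 0.0581]
tcp_rot: [-180.0, -0.0, 89.9]
wrist_force: [-0.3, 0.5, -0.7]
opening: 0.0568
grasp_force: 0.0
```

Emit:
servo_tool(moves=[[0,0,1,0],[0,0,3,0],[0,0,6,0],[0,0,10,0],[0,0,14,0],[0,0,16,0],[0,3,16,0],[0,7,16,0],[0,11,16,0],[0,15,16,0],[0,19,16,0],[0,23,16,0],[0,27,16,0],[0,30,16,0],[0,30,16,0],[0,30,16,0]])

```text
time: 32.85
ee_pos: [0.4587, 0.2135, 0.2185]
tcp_rot: [-180.0, 0.0, 90.1]
wrist_force: [1.0, 0.9, 0.9]
opening: 0.0574
grasp_force: 0.0
```

```bash
python3 - <<'E'
from h import *
s=camera('scene'); x0,y0,x1,y1=120,110,290,230; k=4.7
b=cv2.cvtColor(cv2.resize(s[y0:y1,x0:x1],None,fx=k,fy=k,interpolation=cv2.INTER_CUBIC),cv2.COLOR_RGB2BGR)
th=np.linspace(0,2*np.pi,60)
L=[((.4594,-.0875),.088,.021),((.4594,-.0875),.046,.021)]
for x,y,h,r in((.4576,-.1618,.107,.014),(.4642,-.2386,.128,.0175),(.4632,-.3185,.071,.014),(.543,-.162,.107,.014),(.545,-.239,.128,.0175),(.545,-.318,.071,.014)): L.append(((x,y),h,r))
for (x,y),z,r in L:
    q=(proj('scene',np.c_[x+r*np.cos(th),y+r*np.sin(th),0*th+z])-[x0,y0]+.5)*k-.5
    cv2.polylines(b,[q.round().astype(int)],True,(0,0,255),1)
cv2.imwrite('pics/f1.png',b)
snap('top','f2.png',(255,145,407,237),5.2)
E
```

```text
(no output)
```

View pics/f1.png

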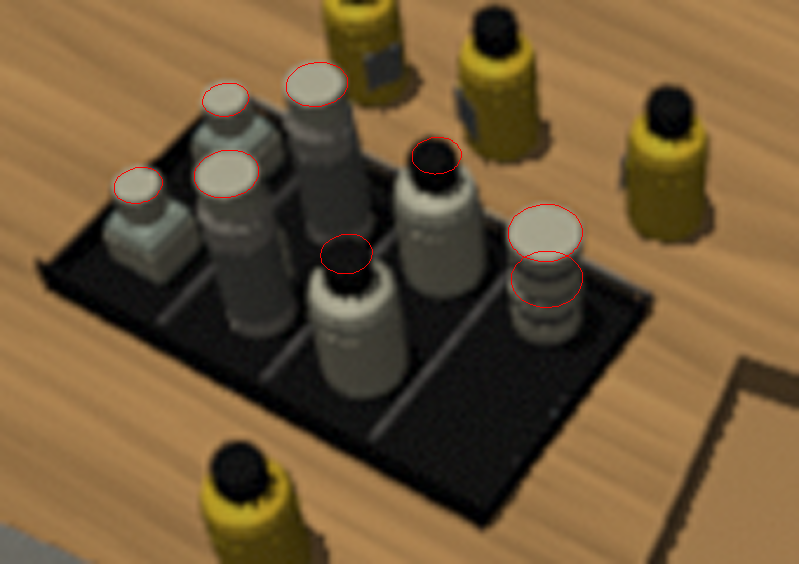

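View pics/f2.png

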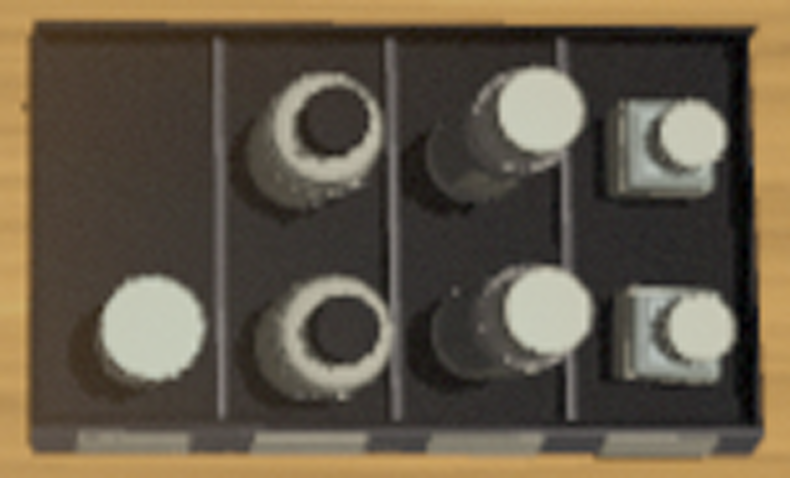

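All the caps sit inside their predicted rings. The jar stack is square (top view (152,327)), the new items stand behind the old ones, and the old ones have not moved. Handing in.

```bash
python3 -c "
from workcell import *
print(job_done())"
```

```text
the job is handed in; nothing more can be done
None
```

The job is handed in (no verdict came back): in the final pictures the new thinner bottle, spray can and square bottle stand upright behind their own kind, the new jar sits squarely on the old jar, and the old containers appear unmoved.

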